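# Spot-check the amber casting with the hand thermometer

## Task

Pick up the brass-nosed spot thermometer from its dock and take a reading of the amber resin block only: hold the nose pointing straight down, 2 to 6 cm above the white sticker on that block, and keep it still there for two seconds. Then set the thermometer gently back in its dock, standing upright, and let go. Do not read the green block, and leave both stickered blocks where they stand.

Things in the scene. Friction and masses are not known exactly. Their poses are not given: they have to be found in the camera images.
- reader: Spot thermometer, a round stick 152 mm tall, 0.14 to 0.28 kg, standing on its nose in the dock. Brass nose 60 mm across up to 22 mm, tapering to 34 mm at 48 mm; white handle 34 mm across from 48 to 138 mm; blue cap on top. Grip the handle from above, 105 to 125 mm up. Origin: centre of the nose's flat underside; z runs up to the cap; it measures along -z.
- dock: The thermometer's dock: a fixed square tray 100 x 100 mm, floor 8 mm above the work surface, black rim 6 mm thick with its top 20 mm above the surface; inside 88 x 88 mm, so the 60 mm nose has 14 mm of room all round. Origin: centre of its underside, on the work surface; x and y along its sides, z up.
- amber_dot (a point): Middle of the white round sticker (26 mm across) on the amber (orange-brown, a tan disc set in it) resin block, the one to read. The block is loose, 70 x 70 x 36 mm, 0.22 kg, flat on the work surface. The point lies on its top face, 36 mm above the surface, 18 mm from the middle of the top along the block's own +x, towards one side. z up, x and y along the block's sides.
- green_dot (a point): Middle of the white round sticker (26 mm across) on the green (a tan disc set in it) resin block, not to be read. The block is loose, 70 x 70 x 36 mm, 0.22 kg, flat on the work surface. The point lies on its top face, 36 mm above the surface, 18 mm from the middle of the top along the block's own +x, towards one side. z up, x and y along the block's sides.

How it is judged:
By the outcome, as a careful person would: the job done as asked, in the order asked, and still so for the second after the job is handed in, with the robot touching nothing.
It also fails if it takes over 54 s, if anything falls off the work surface, if the arm or the gripper's body presses on something with over 40 N, if the wrist force passes 120 N, or if a joint passes its speed limit or range.

## Robot

A 6-joint arm with a two-finger parallel gripper is mounted at the origin on the work surface. World frame = base frame: x ahead of the robot, y to its left, z up, the work surface at z = 0. Lengths are in m, angles in rad, forces in N, time in s.
With the tool pointing down it reaches from about 0.375 to 0.9 m from the base axis. Payload 3.1 kg.
Tool frame: the origin (TCP) lies at the very end of the fingers, on their centre line; the grasp point (between the pads) lies 19 mm behind it; z points along the fingers, y is the direction in which the jaws open and shut (so a half turn about z gives the same grasp; the last joint's range is limited). The gripper opens to 87 mm and grips with 3 to 60 N. Pads are 19 mm wide; open, the fingers measure 117 mm over their backs; the gripper's body (75 mm by 190 mm) begins 51 mm behind the grasp point.
Start: joints at [-1.528, 0.527, 1.433, -0, 1.181, -0.178], TCP at [0.137, -0.61, 0.223] pointing down, gripper open.
Joint ranges: [-3.08, 3.08], [-0.75, 2.2], [0.22, 2.44], [-1.43, 4.57], [0, 2.65], [-2.85, 2.85]. Speed limits (rad/s): [2.79, 2.79, 3.14, 3.14, 3.14, 3.14].

## Interface

Orientations are given as a unit quaternion [x, y, z, w].
In Python, from station import bot gives the robot as it stands.
- The arm moves only by the shell command python3 -m creep 'ROWS' [FORCE]. ROWS is JSON, a list of rows, each a list of 3 entries, a list of its own where there are three numbers: the shift along the tool's x, y, z in units of 4 cm (1.0 is 4 cm), then the turn, a rotation vector about the tool's x, y, z in units of 5 degrees (1.0 is 5 degrees), then the closure, from 0 (fully open) to 1 (shut). A call has 1 to 8 rows; each row shifts and turns the commanded pose from where the row before left it, along the tool's axes as they then stand; what a row does not reach is not made up. A row lasts 1/12 s, in which the tool goes at most 41.7 mm and 7.16 degrees, less where a joint would pass 70% of its speed; a pose out of reach is approached as far as the arm can. A call with a number of a shift or a turn outside -1 to 1 is refused whole. A call with a gripper value outside its range is refused whole. The fingers move at their own pace and stop on an object; FORCE is the grip in N (left out, the last holds). Time passes only in rows, so rows that do not move let the fingers close. It gives the time, the measured TCP pose, the force and the opening at its end, in the units of the state.
- bot.get_state(): the state, without advancing time (a new reading comes with each control period).
- bot.capture(name): name is "scene" or "side" or "wrist"; returns a dict with "frame" (420x560x3 uint8, red, green, blue), "fx", "fy", "cx", "cy" (pixels), "rvec" (rotation vector, rad) and "tvec" (3), from world to camera coordinates, as OpenCV has them. Camera axes: x right, y down, z forward; pixel columns grow to the right and rows downward; lengths in m; the calibration is good to about 2 mm. A picture is of the moment at which its call begins. There is no depth.
- bot.hand_in(): hands the job in, once; it reports no verdict.
The state is a dict: "time_s": time; "qpos": joint angles; "qvel": joint speeds; "joint_torque": joint torques, N m; "tool_pos": TCP position; "tcp_rot": TCP orientation; "contact_force": force on the tool from outside, world axes, zero at the start; "ft_torque": the same for the moment, N m; "grip_width": opening from 0.0 (shut) to 1.0 (fully open).
Only numpy, scipy, OpenCV 4.12 (cv2) and the standard library are available. Lean on these libraries where they do the work, as an engineer would, in place of code of your own. Each camera call takes 0.05 s, during which the arm holds its last target.

## Working session

There is one attempt and no reset: what is moved stays moved. The work goes in short steps, Python scripts to look and compute and a shell command to move; the robot and the scene stay as the last step left them, time stands still between calls to the robot, and variables do not carry over. Pictures are saved under pics/ and viewed, and the job is handed in when it is done.

```bash
ls; mkdir -p pics; cat > h.py <<'E'
import numpy as np,cv2
from scipy.spatial.transform import Rotation as R
def ray(c,u,v):
    M=cv2.Rodrigues(np.array(c["rvec"],float))[0];t=np.array(c["tvec"],float).ravel()
    o=-M.T@t; d=M.T@np.array([(u-c["cx"])/c["fx"],(v-c["cy"])/c["fy"],1.]);return o,d/np.linalg.norm(d)
def onz(c,u,v,z):
    o,d=ray(c,u,v);return o+d*(z-o[2])/d[2]
def tri(a,b):
    A=np.zeros((3,3));B=np.zeros(3)
    for o,d in (a,b):
        P=np.eye(3)-np.outer(d,d);A+=P;B+=P@o
    p=np.linalg.solve(A,B);return p,[np.linalg.norm((np.eye(3)-np.outer(d,d))@(p-o))for o,d in(a,b)]
def save(c,n): cv2.imwrite(f"pics/{n}.png",c["frame"][:,:,::-1])
E
python3 - <<'E'
from station import bot
from h import *
import pickle
s=bot.get_state();print(s)
C={}
for n in("scene","side","wrist"):
    c=bot.capture(n);C[n]=c;save(c,n+"0");print(n,c["fx"],c["cx"],c["cy"],ray(c,280,210))
pickle.dump(C,open("c0.pkl","wb"))
E
```

```text
pics
{'time_s': 0.0, 'qpos': array([-1.52842929e+00,  5.28452135e-01,  1.43384964e+00,  1.90759175e-05,
        1.18138942e+00, -1.78490139e-01]), 'qvel': array([-1.26397731e-03,  7.47943462e-04, -7.34710891e-04,  2.93913022e-05,
        1.15933053e-04,  7.86782132e-04]), 'joint_torque': array([-1.05506060e-03, -4.40047753e+01, -1.76595712e+01,  6.32395386e-02,
        5.81485033e-02, -1.65458837e-04]), 'tool_pos': array([ 0.13692622, -0.60909805,  0.22159699]), 'tcp_rot': array([ 9.93908810e-01,  1.10200619e-01,  8.01595927e-05, -1.04624231e-03]), 'contact_force': array([ 0.74846411,  0.70309643, -0.02169206]), 'ft_torque': array([ 0.05436426,  0.01986877, -0.04436465]), 'grip_width': 1.004816058228507}
scene 514.5840417778873 287.7294068044473 208.46736027671824 (array([1.28002013, 0.59185822, 0.64045614]), array([-0.65240069, -0.5234037 , -0.54810757]))
side 396.51421403001234 282.5839360727469 214.55297297148954 (array([ 0.44036219, -0.68256585,  0.5733121 ]), array([ 0.12764573,  0.79930424, -0.58721316]))
wrist 342.7476246044255 279.8488753641349 210.90937743609018 (array([ 0.21141792, -0.59338645,  0.38479899]), array([-0.27116458, -0.05914242, -0.96071429]))
```

View pics/scene0.png

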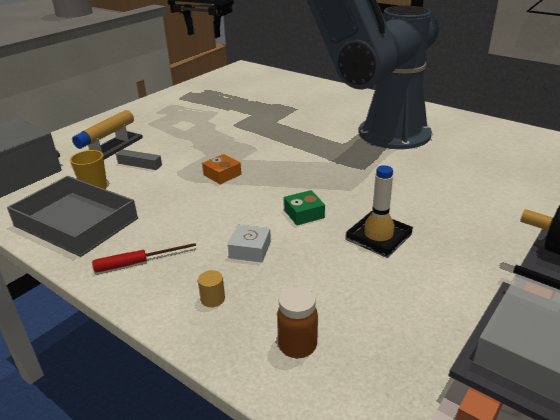

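View pics/side0.png

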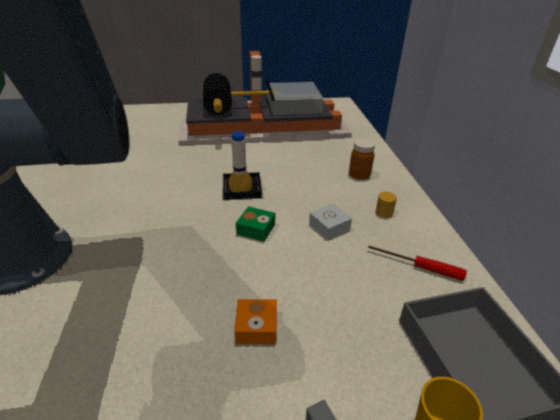

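View pics/wrist0.png

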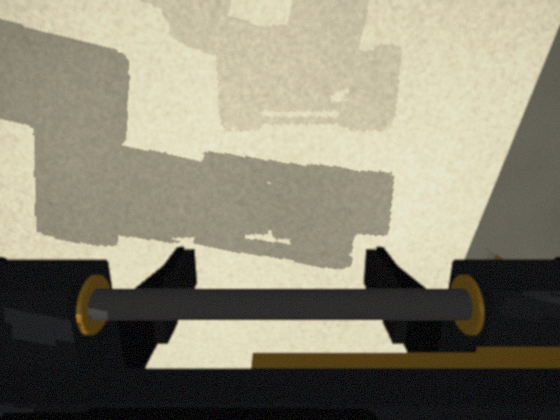

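The scene camera shows the reader at (383,200) in its dock at (380,232), amber block at (222,168) and green block at (304,206). In the side view the reader is at (239,165), the amber block at (257,321) with its sticker at about (256,323), and the green block at (256,223). The wrist view shows only table.

```bash
python3 - <<'E'
import pickle
from h import *
C=pickle.load(open("c0.pkl","rb"))
def comp(m,box):
    x0,y0,x1,y1=box;k=np.zeros_like(m,np.uint8);k[y0:y1,x0:x1]=m[y0:y1,x0:x1]
    n,l,st,ce=cv2.connectedComponentsWithStats(k.astype(np.uint8))
    i=1+np.argmax(st[1:,4]);return ce[i],st[i],(l==i)
B={"scene":dict(amb=(195,148,250,190),cap=(365,160,402,185),hd=(365,172,402,222),dock=(340,205,420,255)),
"side":dict(amb=(225,290,290,350),cap=(225,128,252,145),hd=(225,135,252,180),dock=(215,168,270,202))}
Rr={}
for n,b in B.items():
    f=C[n]["frame"];h=cv2.cvtColor(f,cv2.COLOR_RGB2HSV).astype(int);H,S,V=h[...,0],h[...,1],h[...,2]
    cap=comp((H>100)&(H<130)&(S>120),b["cap"])
    hd=comp((S<60)&(V>90),b["hd"])
    # white sticker inside amber: fill hull
    _,st,om=comp((H<16)&(S>170)&(V>80),b["amb"])
    cn=np.vstack(cv2.findContours(om.astype(np.uint8),0,2)[0]);hull=cv2.convexHull(cn)
    hm=np.zeros(f.shape[:2],np.uint8);cv2.fillPoly(hm,[hull],1)
    wt=comp((hm>0)&(S<90)&(V>100),b["amb"])
    dk=comp((V<60)&(S<140),b["dock"])
    print(n,"cap",cap[0],cap[1],"hd",hd[0],hd[1],"amb",st,"white",wt[0],wt[1],"dock",dk[1])
    q=cv2.approxPolyN(cv2.convexHull(np.vstack(cv2.findContours(dk[2].astype(np.uint8),0,2)[0])),4)
    print("dockquad",q.reshape(-1,2).tolist())
    Rr[n]=(cap[0],wt[0],hd[0])
    x=f[b["amb"][1]:b["amb"][3],b["amb"][0]:b["amb"][2]];d=f[125:260,b["dock"][0]:b["dock"][2]] 
    A=cv2.resize(x,(400,300),interpolation=0);D=cv2.resize(d,(350,600),interpolation=0)
    cv2.imwrite(f"pics/z_{n}.png",np.hstack([np.vstack([A,np.zeros_like(A)]),D])[:,:,::-1])
for i,nm in enumerate(("cap","sticker","hd")):
    a=ray(C["scene"],*Rr["scene"][i]);b=ray(C["side"],*Rr["side"][i]);print(nm,tri(a,b))
for n in Rr: print(n,"sticker@36",onz(C[n],*Rr[n][1],.036),"cap@145",onz(C[n],*Rr[n][0],.145+.008))
E
```

```text
scene cap [384.2        171.44848485] [377 166  16  12 165] hd [383.69235925 194.4577748 ] [ 365  172   37   50 1492] amb [203 154  38  30 690] white [216.41176471 159.73529412] [212 158  10   5  34] dock [ 346  207   67   48 1106]
dockquad [[415, 229], [385, 259], [342, 235], [379, 202]]
side cap [237.63157895 135.74736842] [232 132  12   9  95] hd [231.34823529 155.55764706] [225 137  18  37 425] amb [ 235  300   42   44 1441] white [255.44094488 322.52755906] [248 317  15  12 127] dock [223 173  39  27 428]
dockquad [[262, 198], [222, 199], [224, 174], [258, 173]]
cap (array([0.47415395, 0.20670518, 0.15208604]), [np.float64(0.0005847266054450788), np.float64(0.0005847266054451196)])
sticker (array([ 0.47025435, -0.25982357,  0.03506758]), [np.float64(0.000501386030984043), np.float64(0.0005013860309838169)])
hd (array([0.45891245, 0.20617282, 0.09573665]), [np.float64(0.0038207037946734112), np.float64(0.0038207037946735314)])
scene sticker@36 [ 0.47087129 -0.25850666  0.036     ] cap@145 [0.47462398 0.20730881 0.153     ]
side sticker@36 [ 0.47058821 -0.26094518  0.036     ] cap@145 [0.47439878 0.20368974 0.153     ]
```

View pics/z_scene.png

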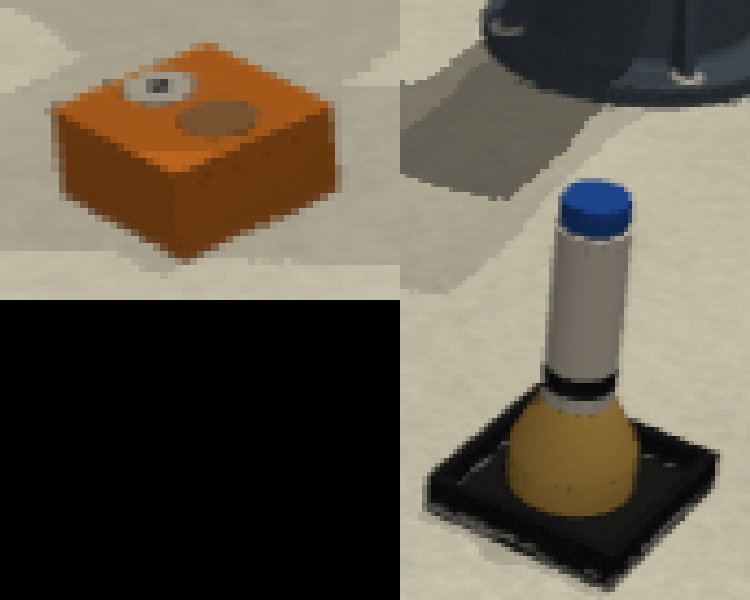

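View pics/z_side.png

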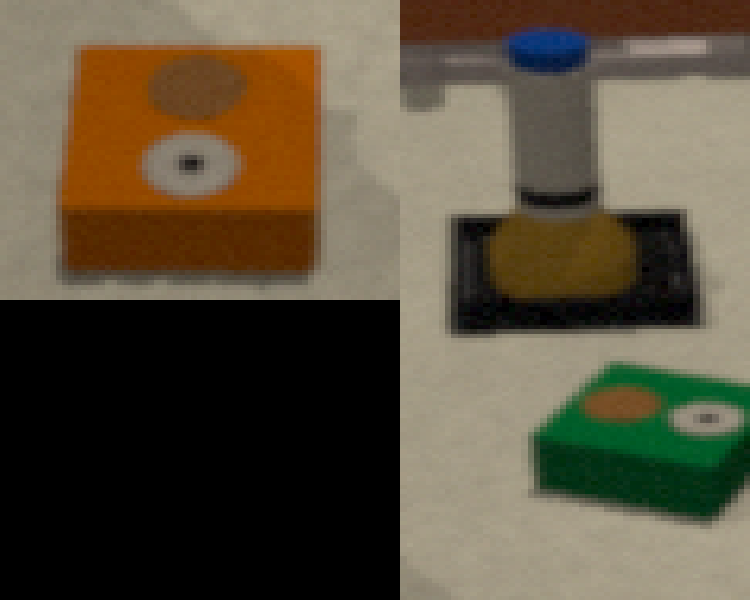

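```bash
cat > d.py <<'E'
import sys
from station import bot
from h import *
# print delta to target (x y z) in tool units
s=bot.get_state();t=np.array([float(a) for a in sys.argv[1:4]])
M=R.from_quat(s["tcp_rot"]);print("t",s["time_s"],"tcp",s["tool_pos"].round(4),"units",(M.inv().apply(t-s["tool_pos"])/.04).round(3),"tilt(deg/5) to down",(M.inv().apply(np.cross(M.apply([0,0,1]),[0,0,-1]))*180/np.pi/5).round(3),"q",s["qpos"].round(3),"F",s["contact_force"].round(2),"w",round(s["grip_width"],3))
E
python3 d.py 0.45 -0.26 0.24
python3 -m creep '[[[0.3,-0.2,0],[0,0,0],0],[[0.7,-0.48,-0.05],[0,0,0],0],[[0.7,-0.48,-0.05],[0,0,0],0],[[0.7,-0.48,-0.05],[0,0,0],0],[[0.7,-0.48,-0.05],[0,0,0],0],[[0.7,-0.48,-0.05],[0,0,0],0],[[0.7,-0.48,-0.05],[0,0,0],0],[[0.7,-0.48,-0.05],[0,0,0],0]]' 20
python3 d.py 0.45 -0.26 0.24
```

```text
t 0.15 tcp [ 0.1369 -0.6093  0.2218] units [ 9.551 -6.806 -0.441] tilt(deg/5) to down [-0.019 -0.003  0.   ] q [-1.529  0.528  1.434 -0.     1.181 -0.178] F [-0.16  0.01 -1.34] w 0.999
time_s: 0.82
tool_pos: [0.3098, -0.4226, 0.2366]
tcp_rot: [0.994, 0.11, 0.0, -0.0]
contact_force: [1.7, 0.4, -0.0]
grip_width: 0.999
t 0.8167 tcp [ 0.3098 -0.4226  0.2366] units [ 4.31  -3.2   -0.082] tilt(deg/5) to down [-0.011 -0.003  0.   ] q [-1.152  0.375  1.667  0.     1.101  0.198] F [ 1.69  0.41 -0.04] w 0.999
```

```bash

python3 -m creep '[[[0.7,-0.5,0],[0,0,0],0],[[0.7,-0.5,0],[0,0,0],0],[[0.7,-0.5,0],[0,0,0],0],[[0.7,-0.5,0],[0,0,0],0],[[0.7,-0.5,0],[0,0,0],0],[[0.4,-0.3,0],[0,0,0],0],[[0.1,-0.1,0],[0,0,0],0],[[0,0,0],[0,0,0],0]]'
python3 d.py 0.474 0.206 0.24
python3 - <<'E'
from station import bot
from h import *
import pickle
c=bot.capture("wrist");save(c,"w1");pickle.dump(c,open("w1.pkl","wb"))
E
```

```text
time_s: 1.48
tool_pos: [0.4398, -0.2747, 0.2365]
tcp_rot: [0.994, 0.112, -0.0, -0.0]
contact_force: [0.1, -0.6, 0.3]
grip_width: 1.001
t 1.4833 tcp [ 0.4398 -0.2747  0.2365] units [  3.508 -11.527  -0.08 ] tilt(deg/5) to down [-0.01   0.005  0.   ] q [-0.774  0.367  1.68   0.     1.095  0.572] F [ 0.1  -0.56  0.35] w 1.001
```

View pics/w1.png

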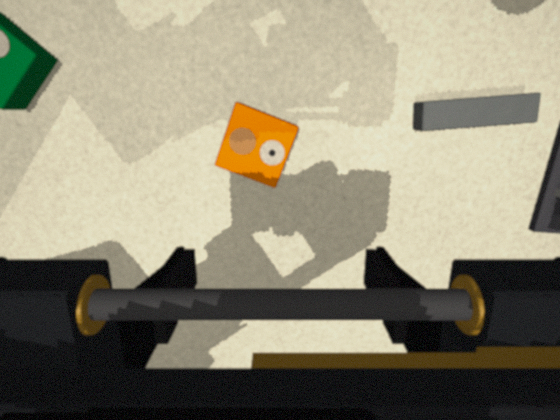

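The wrist view shows the amber block, with its sticker dot at about (272,153), and the green block in the upper left.

```bash
python3 - <<'E'
from h import *
import pickle
c=pickle.load(open("w1.pkl","rb"));C=pickle.load(open("c0.pkl","rb"))
f=c["frame"];h=cv2.cvtColor(f,cv2.COLOR_RGB2HSV)
k=(h[...,1]<70)&(h[...,2]>110);m=np.zeros(k.shape,np.uint8);m[136:170,256:288]=k[136:170,256:288]
n,l,st,ce=cv2.connectedComponentsWithStats(m);i=1+np.argmax(st[1:,4]);print(st[i],ce[i])
p=ce[i];print(onz(c,*p,.036),tri(ray(c,*p),ray(C["side"],255.44,322.53)),tri(ray(c,*p),ray(C["scene"],216.4,159.7)))
E
python3 -m creep '[[[0.1,-0.5,0],[0,0,0],0],[[0.2,-0.9,0],[0,0,0],0],[[0.3,-0.9,0],[0,0,0],0],[[0.3,-0.9,0],[0,0,0],0],[[0.3,-0.9,0],[0,0,0],0],[[0.3,-0.9,0],[0,0,0],0],[[0.3,-0.9,0],[0,0,0],0],[[0.3,-0.9,0],[0,0,0],0]]'
python3 d.py 0.474 0.206 0.24
```

```text
[261 141  23  23 408] [271.7377451  152.18872549]
[ 0.47146444 -0.25919515  0.036     ] (array([ 0.47094926, -0.25914861,  0.0336123 ]), [np.float64(0.0002374273336960459), np.float64(0.00023742733369615823)]) (array([ 0.47112663, -0.25890621,  0.0359951 ]), [np.float64(0.00044238295018269187), np.float64(0.0004423829501828407)])
time_s: 2.2
tool_pos: [0.4614, 0.0069, 0.2367]
tcp_rot: [0.994, 0.109, 0.0, 0.0]
contact_force: [1.2, 1.2, 0.2]
grip_width: 0.999
t 2.2 tcp [0.4614 0.0069 0.2367] units [ 1.384 -4.791 -0.086] tilt(deg/5) to down [ 0.007 -0.001 -0.   ] q [-2.280e-01  2.880e-01  1.811e+00 -1.000e-03  1.043e+00  1.125e+00] F [1.18 1.23 0.19] w 0.999
```

```bash

python3 -m creep '[[[0.1,-0.9,0],[0,0,0],0],[[0.0,-0.9,0],[0,0,0],0],[[0,-0.9,0],[0,0,0],0],[[0,-0.8,0],[0,0,0],0],[[0,-0.5,0],[0,0,0],0],[[0,-0.2,0],[0,0,0],0],[[0,0,0],[0,0,0],0],[[0,0,0],[0,0,0],0]]'
python3 d.py 0.474 0.206 0.24
python3 - <<'E'
from station import bot
from h import *
import pickle
c=bot.capture("wrist");save(c,"w2");pickle.dump(c,open("w2.pkl","wb"))
E
```

```text
time_s: 2.87
tool_pos: [0.4294, 0.1704, 0.2366]
tcp_rot: [0.994, 0.11, 0.0, 0.0]
contact_force: [0.5, -0.3, -0.0]
grip_width: 0.997
t 2.8667 tcp [0.4294 0.1704 0.2366] units [ 1.284 -0.625 -0.086] tilt(deg/5) to down [ 0.011 -0.002 -0.   ] q [ 1.360e-01  2.890e-01  1.810e+00 -1.000e-03  1.043e+00  1.487e+00] F [ 0.49 -0.34 -0.03] w 0.997
```

View pics/w2.png

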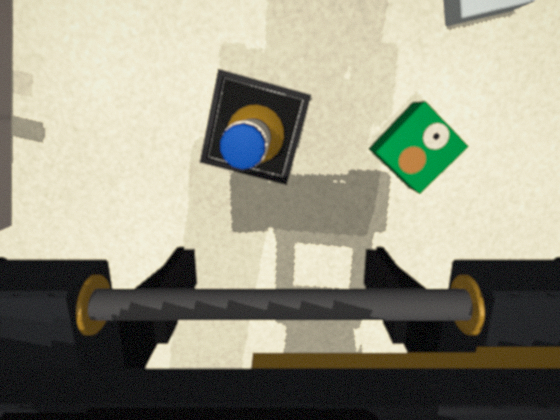

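The wrist view shows the blue cap at about (243,145) over the brass nose, with dock corners near (219,70), (310,95), (287,184) and (200,162).

```bash
python3 - <<'E'
from h import *
import pickle
c=pickle.load(open("w2.pkl","rb"));C=pickle.load(open("c0.pkl","rb"))
f=c["frame"];h=cv2.cvtColor(f,cv2.COLOR_RGB2HSV).astype(int);H,S,V=[h[...,i] for i in range(3)]
m=((H>100)&(H<130)&(S>120)).astype(np.uint8);m[250:]=0
cs=max(cv2.findContours(m,0,1)[0],key=cv2.contourArea);(u,v),r=cv2.minEnclosingCircle(cs);e=cv2.fitEllipse(cs);M=cv2.moments(cs)
print("cap",u,v,r,e)
for n,p in(("scene",(384.2,169.8)),("side",(237.6,134.5))):print(n,tri(ray(c,*e[0]),ray(C[n],*p)))
print("cap@160",onz(c,*e[0],.160))
d=((V<75)).astype(np.uint8);b=((H>12)&(H<25)&(S>130)&(V>60)).astype(np.uint8)
k=np.zeros_like(d);k[55:200,190:325]=1
d=(d|b|m)*k
cc=max(cv2.findContours(d,0,1)[0],key=cv2.contourArea);q=cv2.minAreaRect(cc);bx=cv2.boxPoints(q);print("dock",q,bx.tolist())
P=np.array([onz(c,*p,.02) for p in bx]);print(P,P.mean(0),np.linalg.norm(np.roll(P,1,0)-P,axis=1))
# scene view of dock corners for height: rim top corners
bb=b*k;cb=max(cv2.findContours(bb,0,1)[0],key=cv2.contourArea);print("brass bbox",cv2.boundingRect(cb))
hull=cv2.convexHull(cb).reshape(-1,2)
W=np.array([onz(c,*p,.030) for p in hull]);far=W[(hull[:,1]<125)|(hull[:,0]>270)]
x,y=far[:,0],far[:,1];s=np.linalg.lstsq(np.c_[2*x,2*y,np.ones(len(x))],x*x+y*y,rcond=None)[0];print("nose centre",s[:2],"r",np.sqrt(s[2]+s[0]**2+s[1]**2))
z=cv2.resize(f[55:200,190:325],None,fx=4,fy=4,interpolation=0);cv2.imwrite("pics/w2z.png",z[:,:,::-1])
# corners of the dock rim from scene/side
for n,Q in(("scene",[[415,229],[385,259],[342,235],[379,202]]),("side",[[262,198],[222,199],[224,174],[258,173]])):
    G=np.array([onz(C[n],*p,.01) for p in Q]);print(n,G.mean(0))
E
```

```text
cap 241.34951782226562 146.62135314941406 23.346023559570312 ((241.56106567382812, 146.41506958007812), (44.4105224609375, 44.83917236328125), 111.80352020263672)
scene (array([0.47475915, 0.2071851 , 0.15666716]), [np.float64(0.0001347373966712657), np.float64(0.0001347373966711687)])
side (array([0.47452451, 0.20747814, 0.1544913 ]), [np.float64(9.4119023910124e-05), np.float64(9.411902391014236e-05)])
cap@160 [0.47509018 0.20701818 0.16      ]
dock ((252.44277954101562, 127.42691040039062), (93.92469787597656, 92.92195129394531), 15.068486213684082) [[195.01658630371094, 160.08139038085938], [219.17381286621094, 70.35449981689453], [309.86895751953125, 94.77243041992188], [285.71173095703125, 184.49932861328125]]
[[0.43245574 0.26640965 0.02      ]
 [0.52936872 0.25595559 0.02      ]
 [0.52655412 0.15897131 0.02      ]
 [0.42743523 0.16239757 0.02      ]] [0.47895345 0.21093353 0.02      ] [0.10413318 0.09747519 0.09702511 0.09917809]
brass bbox (227, 104, 57, 59)
nose centre [0.47542314 0.20687134] r 0.030514287186858047
scene [0.46798259 0.2081095  0.01      ]
side [0.47823413 0.20544316 0.01      ]
```

View pics/w2z.png

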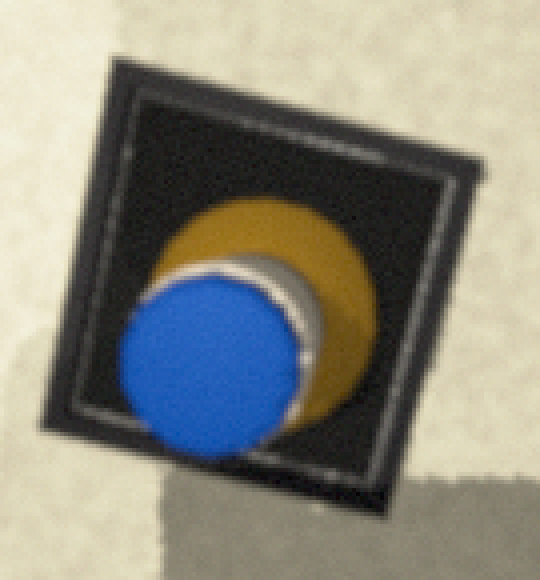

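```bash
python3 - <<'E'
from h import *
import pickle
c=pickle.load(open("w2.pkl","rb"))
q=[(218.2,70),(311.3,95.5),(286.8,183.8),(200.5,162.5)]
P=np.array([onz(c,*p,.02) for p in q]);a,b,cc,d=P[:,:2]
t=np.linalg.solve(np.c_[cc-a,-(d-b)],b-a);print(P,a+t[0]*(cc-a))
E
python3 -m creep '[[[0.6,-0.3,0],[0,0,0],0],[[0.5,-0.3,0],[0,0,0],0],[[0.2,-0.1,0],[0,0,0],0],[[0,0,0],[0,0,0],0],[[0,0,0],[0,0,0],0]]'
python3 d.py 0.475 0.207 0.104
```

```text
[[0.52948569 0.25699204 0.02      ]
 [0.52617787 0.15732848 0.02      ]
 [0.42848565 0.16137799 0.02      ]
 [0.43112442 0.26007944 0.02      ]] [0.47857008 0.20879159]
time_s: 3.33
tool_pos: [0.4733, 0.2089, 0.2361]
tcp_rot: [0.994, 0.11, -0.001, 0.0]
contact_force: [-0.1, 0.3, 0.9]
grip_width: 1.005
t 3.3333 tcp [0.4733 0.2089 0.2361] units [0.038 0.054 3.302] tilt(deg/5) to down [ 0.006  0.022 -0.   ] q [ 2.000e-01  3.660e-01  1.683e+00 -1.000e-03  1.094e+00  1.551e+00] F [-0.11  0.26  0.86] w 1.005
```

```bash

python3 -m creep '[[[0.04,0.05,0.3],[0,0,0],0],[[0,0,0.6],[0,0,0],0],[[0,0,0.6],[0,0,0],0],[[0,0,0.6],[0,0,0],0],[[0,0,0.6],[0,0,0],0],[[0,0,0.4],[0,0,0],0],[[0,0,0.2],[0,0,0],0],[[0,0,0],[0,0,0],0]]'
python3 d.py 0.475 0.207 0.104
```

```text
time_s: 4.0
tool_pos: [0.4734, 0.2073, 0.1031]
tcp_rot: [0.994, 0.11, -0.003, 0.0]
contact_force: [0.2, -0.5, -0.0]
grip_width: 0.999
t 4.0 tcp [0.4734 0.2073 0.1031] units [ 0.038  0.017 -0.023] tilt(deg/5) to down [ 0.001  0.059 -0.   ] q [ 0.196  0.569  1.806 -0.     0.772  1.548] F [ 0.24 -0.5  -0.  ] w 0.999
```

```bash

python3 -m creep '[[[0.03,0,0],[0,0.05,0],0],[[0,0,0],[0,0,0],0.3],[[0,0,0],[0,0,0],0.5],[[0,0,0],[0,0,0],1],[[0,0,0],[0,0,0],1],[[0,0,0],[0,0,0],1],[[0,0,0],[0,0,0],1],[[0,0,0],[0,0,0],1]]' 25
python3 d.py 0.475 0.207 0.204
python3 - <<'E'
from station import bot
from h import *
c=bot.capture("wrist");save(c,"w3")
c=bot.capture("scene");save(c,"s3")
E
```

```text
time_s: 4.67
tool_pos: [0.4767, 0.209, 0.1047]
tcp_rot: [0.994, 0.11, 0.002, -0.0]
contact_force: [-1.2, -0.5, -0.5]
grip_width: 0.559
t 4.6667 tcp [0.4767 0.209  0.1047] units [-0.04   0.038 -2.483] tilt(deg/5) to down [ 0.    -0.052  0.   ] q [0.198 0.566 1.803 0.    0.768 1.548] F [-1.25 -0.54 -0.47] w 0.559
```

View pics/s3.png

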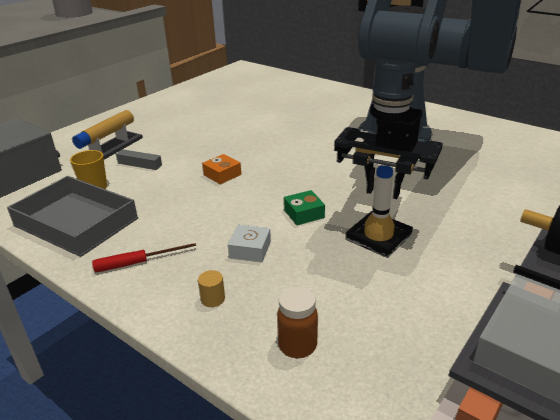

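The fingers stand either side of the handle at (383,185) in the scene view, still closing.

```bash

python3 -m creep '[[[0,0,0],[0,0,0],1],[[0,0,0],[0,0,0],1],[[0,0,0],[0,0,0],1],[[0,0,0],[0,0,0],1],[[0,0,0],[0,0,0],1],[[0,0,0],[0,0,0],1]]' 25
python3 -m creep '[[[0,0,0],[0,0,0],1],[[0,0,0],[0,0,0],1]]' 25
python3 d.py 0.475 0.207 0.204
```

```text
time_s: 5.27
tool_pos: [0.4766, 0.2088, 0.1044]
tcp_rot: [0.994, 0.11, 0.002, -0.0]
contact_force: [-0.8, -0.1, -0.2]
grip_width: 0.386
time_s: 5.43
tool_pos: [0.4766, 0.2089, 0.1044]
tcp_rot: [0.994, 0.11, 0.002, -0.0]
contact_force: [-0.1, -0.0, -0.9]
grip_width: 0.387
t 5.4333 tcp [0.4766 0.2089 0.1044] units [-0.038  0.037 -2.489] tilt(deg/5) to down [ 0.    -0.047  0.   ] q [0.198 0.567 1.803 0.    0.767 1.548] F [-0.13 -0.03 -0.86] w 0.387
```

```bash

python3 -m creep '[[[0,0,-0.1],[0,0,0],1],[[0,0,-0.3],[0,0,0],1],[[0,0,-0.5],[0,0,0],1],[[0,0,-0.6],[0,0,0],1],[[0,0,-0.6],[0,0,0],1],[[0,0,-0.6],[0,0,0],1],[[0,0,-0.5],[0,0,0],1],[[0,0,-0.2],[0,0,0],1]]' 25
python3 - <<'E'
from station import bot
from h import *
import pickle
o={}
for n in("scene","side"):
    c=bot.capture(n);save(c,n+"4");o[n]=c
pickle.dump(o,open("c4.pkl","wb"))
a=[cv2.resize(o["scene"]["frame"][100:260,320:460],(394,450)),cv2.resize(o["side"]["frame"][60:220,160:300],(394,450))]
cv2.imwrite("pics/z4.png",np.hstack(a)[:,:,::-1])
E
python3 d.py 0.471 -0.259 0.26
```

```text
time_s: 6.1
tool_pos: [0.4774, 0.2092, 0.2436]
tcp_rot: [0.994, 0.11, 0.005, -0.001]
contact_force: [0.7, 1.2, -2.2]
grip_width: 0.381
t 6.2 tcp [0.4769 0.209  0.2421] units [-2.703 11.384 -0.471] tilt(deg/5) to down [-0.    -0.094  0.   ] q [0.198 0.359 1.675 0.    1.099 1.548] F [-0.09 -0.31 -2.36] w 0.386
```

View pics/z4.png

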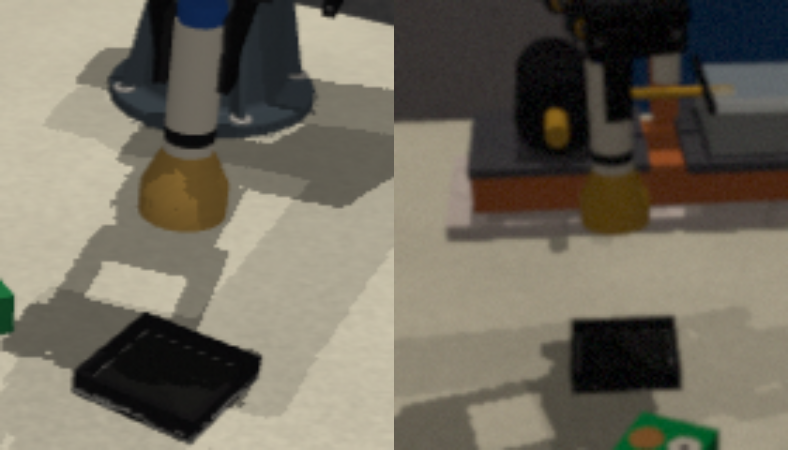

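```bash

python3 -m creep '[[[-0.05,0.2,-0.2],[0,-0.07,0],1],[[-0.1,0.45,-0.2],[0,0,0],1],[[-0.15,0.7,0],[0,0,0],1],[[-0.2,0.8,0],[0,0,0],1],[[-0.2,0.8,0],[0,0,0],1],[[-0.2,0.8,0],[0,0,0],1],[[-0.2,0.8,0],[0,0,0],1],[[-0.2,0.8,0],[0,0,0],1]]' 25
python3 -m creep '[[[-0.2,0.8,0],[0,0,0],1],[[-0.2,0.8,0],[0,0,0],1],[[-0.2,0.8,0],[0,0,0],1],[[-0.2,0.8,0],[0,0,0],1],[[-0.2,0.7,0],[0,0,0],1],[[-0.1,0.5,0],[0,0,0],1],[[-0.05,0.2,0],[0,0,0],1],[[0,0,0],[0,0,0],1]]' 25
python3 d.py 0.471 -0.259 0.172
```

```text
time_s: 6.87
tool_pos: [0.4706, -0.0132, 0.2553]
tcp_rot: [0.994, 0.11, -0.003, -0.001]
contact_force: [0.2, -1.0, -2.6]
grip_width: 0.384
time_s: 7.53
tool_pos: [0.4668, -0.2028, 0.2555]
tcp_rot: [0.994, 0.109, -0.002, -0.001]
contact_force: [0.5, 0.4, -1.3]
grip_width: 0.382
t 7.5333 tcp [ 0.4668 -0.2028  0.2555] units [-0.195  1.398  2.087] tilt(deg/5) to down [-0.018  0.04   0.   ] q [-0.629  0.331  1.676 -0.002  1.137  0.725] F [ 0.47  0.35 -1.33] w 0.382
```

```bash

python3 -m creep '[[[-0.05,0.4,0],[0,0.03,0],1],[[-0.1,0.6,0],[0,0,0],1],[[-0.05,0.3,0],[0,0,0],1],[[0,0.1,0.2],[0,0,0],1],[[0,0,0.4],[0,0,0],1],[[0,0,0.4],[0,0,0],1],[[0,0,0.2],[0,0,0],1],[[0,0,0],[0,0,0],1]]' 25
python3 d.py 0.471 -0.259 0.172
python3 - <<'E'
from station import bot
from h import *
import pickle
o={}
for n in("scene","side"):
    c=bot.capture(n);save(c,n+"5");o[n]=c
pickle.dump(o,open("c5.pkl","wb"))
a=[cv2.resize(o["scene"]["frame"][60:220,150:290],(394,450)),cv2.resize(o["side"]["frame"][180:360,180:330],(394,450))]
cv2.imwrite("pics/z5.png",np.hstack(a)[:,:,::-1])
E
```

```text
time_s: 8.2
tool_pos: [0.4704, -0.2548, 0.2061]
tcp_rot: [0.994, 0.111, -0.002, -0.003]
contact_force: [-0.4, -0.0, -1.9]
grip_width: 0.385
t 8.2 tcp [ 0.4704 -0.2548  0.2061] units [-0.007  0.111  0.853] tilt(deg/5) to down [-0.068  0.034 -0.   ] q [-7.060e-01  4.310e-01  1.672e+00  1.000e-03  1.046e+00  6.420e-01] F [-0.39 -0.03 -1.95] w 0.385
```

View pics/z5.png

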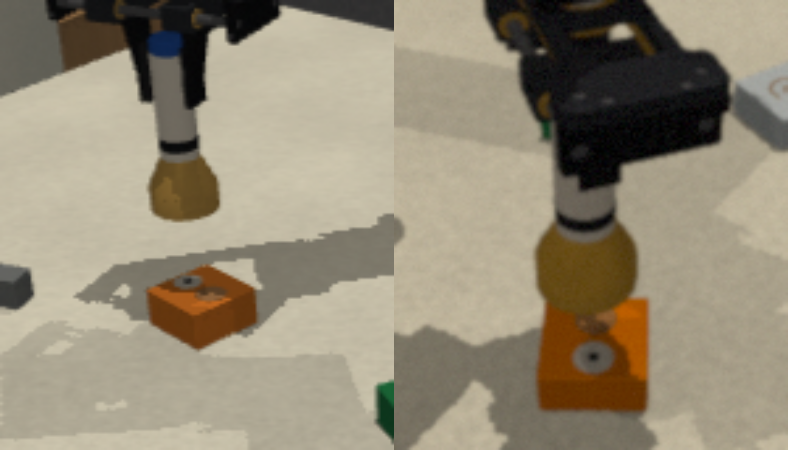

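```bash

python3 -m creep '[[[0,0.1,0.1],[-0.05,0.03,0],1],[[0,0,0.2],[0,0,0],1],[[0,0,0.25],[0,0,0],1],[[0,0,0.2],[0,0,0],1],[[0,0,0.1],[0,0,0],1],[[0,0,0],[0,0,0],1],[[0,0,0],[0,0,0],1]]' 25
python3 d.py 0.471 -0.259 0.172
python3 - <<'E'
from station import bot
from h import *
import pickle
o={}
for n in("scene","side"):
    c=bot.capture(n);save(c,n+"6");o[n]=c
pickle.dump(o,open("c6.pkl","wb"))
a=[cv2.resize(o["scene"]["frame"][60:220,150:290],(394,450)),cv2.resize(o["side"]["frame"][190:370,180:330],(394,450))]
cv2.imwrite("pics/z6.png",np.hstack(a)[:,:,::-1])
g={}
for n,bx in(("scene",(190,90,245,185)),("side",(215,230,295,340))):
    f=o[n]["frame"];h=cv2.cvtColor(f,cv2.COLOR_RGB2HSV).astype(int);H,S,V=[h[...,i] for i in range(3)]
    m=((H>=16)&(H<27)&(S>110)&(V>50)).astype(np.uint8);k=np.zeros_like(m);k[bx[1]:bx[3],bx[0]:bx[2]]=1;m*=k
    N,l,st,ce=cv2.connectedComponentsWithStats(m);i=1+np.argmax(st[1:,4]);x,y,w,hh,A=st[i];print(n,st[i],ce[i])
    # mid-edges: axis column & bottom-most row
    M=(l==i);rows=[(r,(np.where(M[r])[0].min()+np.where(M[r])[0].max())/2,np.ptp(np.where(M[r])[0])+1) for r in range(y,y+hh)];print([(r,c_,w_) for r,c_,w_ in rows][::4])
    g[n]=ce[i]
print(tri(ray(o["scene"],*g["scene"]),ray(o["side"],*g["side"])))
E
```

```text
time_s: 8.88
tool_pos: [0.4729, -0.2613, 0.1742]
tcp_rot: [0.994, 0.11, 0.002, 0.002]
contact_force: [0.2, -0.3, -1.8]
grip_width: 0.387
t 8.8833 tcp [ 0.4729 -0.2613  0.1742] units [-0.035 -0.067  0.055] tilt(deg/5) to down [ 0.04  -0.033 -0.   ] q [-0.712  0.478  1.699  0.     0.961  0.638] F [ 0.21 -0.33 -1.78] w 0.387
scene [202 127  24  23 428] [213.25700935 139.12383178]
[(127, np.float64(219.0), np.int64(1)), (131, np.float64(212.5), np.int64(18)), (135, np.float64(213.5), np.int64(22)), (139, np.float64(213.5), np.int64(24)), (143, np.float64(213.5), np.int64(24)), (147, np.float64(212.5), np.int64(20))]
side [ 237  287   39   37 1064] [255.46334586 306.34492481]
[(287, np.float64(266.5), np.int64(2)), (291, np.float64(255.5), np.int64(30)), (295, np.float64(255.0), np.int64(35)), (299, np.float64(255.5), np.int64(38)), (303, np.float64(256.0), np.int64(39)), (307, np.float64(256.0), np.int64(37)), (311, np.float64(255.0), np.int64(37)), (315, np.float64(254.5), np.int64(36)), (319, np.float64(254.5), np.int64(28)), (323, np.float64(251.0), np.int64(11))]
(array([ 0.46845384, -0.26847029,  0.08799114]), [np.float64(0.0029201914574122894), np.float64(0.0029201914574123584)])
```

View pics/z6.png

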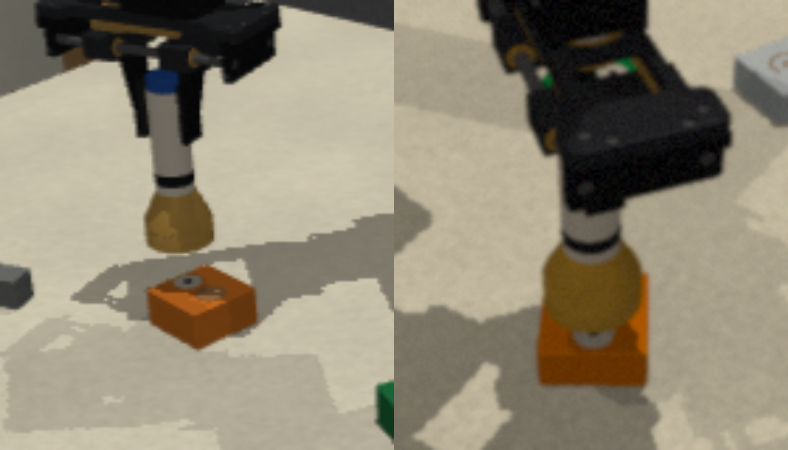

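```bash
python3 - <<'E'
from h import *
import pickle
o=pickle.load(open("c6.pkl","rb"))
for n,(x0,y0,x1,y1) in(("scene",(150,60,290,220)),("side",(180,190,330,370))):
    c=o[n]
    def pr(p): 
        u=cv2.projectPoints(np.array(p,float).reshape(-1,3),np.array(c["rvec"],float),np.array(c["tvec"],float),np.array([[c["fx"],0,c["cx"]],[0,c["fy"],c["cy"]],[0,0,1]]),None)[0].reshape(-1,2);return u
    X,Y=.471,-.259
    u=pr([(X,Y,.228),(X,Y,.126),(X,Y,.076),(X,Y,.036)]);sx,sy=394/(x1-x0),450/(y1-y0)
    print(n,u.round(1).tolist(),((u-[x0,y0])*[sx,sy]).round(0).tolist())
    f=c["frame"];h=cv2.cvtColor(f,cv2.COLOR_RGB2HSV).astype(int)
    # silhouette: saturated (brass) or orangeless; row profile edges for handle/nose
    S=h[...,1];V=h[...,2];H=h[...,0]
    rows=range(100,150,4) if n=="scene" else range(256,322,5)
    for r in rows:
        lo,hi=(190,240) if n=="scene" else (225,290)
        g=cv2.cvtColor(f,cv2.COLOR_RGB2LAB).astype(int)[r,lo:hi]
        d=np.abs(np.diff(g,axis=0)).sum(1);idx=np.where(d>18)[0];print(r,(lo+idx).tolist())
E
```

```text
scene [[208.6, 86.3], [212.8, 126.8], [214.7, 145.4], [216.2, 159.7]] [[165.0, 74.0], [177.0, 188.0], [182.0, 240.0], [186.0, 280.0]]
100 [196, 197, 198, 201, 202, 212, 213, 220, 221]
104 [197, 198, 201, 202, 212, 213, 214, 220, 221]
108 [197, 198, 201, 212, 213, 214, 220, 221]
112 [202, 203, 217]
116 [203, 204, 217, 218]
120 [203, 204, 218, 219]
124 [203, 204, 205, 217, 218, 219]
128 [203, 204, 205, 216, 217, 219, 220]
132 [202, 203, 222, 223]
136 [200, 201, 205, 209, 224, 225]
140 [200, 201, 209, 224, 225]
144 [200, 201, 202, 225]
148 [202, 203, 204, 220, 221, 229, 230]
side [[252.9, 232.0], [254.5, 283.8], [255.1, 305.6], [255.6, 321.6]] [[192.0, 105.0], [196.0, 234.0], [197.0, 289.0], [199.0, 329.0]]
256 [241, 242, 243, 244, 248]
261 [241, 242, 243, 244]
266 [241, 242, 243, 244, 249, 267, 276, 277, 278, 280, 281]
271 [242, 243, 244, 245, 266, 267, 268]
276 [242, 243, 252, 255, 265]
281 [242, 243, 265, 266]
286 [242, 243, 244, 247, 248, 259, 264, 265, 266, 267]
291 [238, 239, 240, 251, 264, 270, 271, 272]
296 [235, 236, 237, 272, 273, 274]
301 [235, 236, 237, 273, 274, 275, 276, 277]
306 [235, 236, 237, 273, 274, 275, 276, 277]
311 [235, 236, 237, 272, 273, 275, 276, 277]
316 [234, 235, 236, 269, 270, 271, 275, 276]
321 [234, 235, 269, 270, 275, 276]
```

Nose axis sits about 2 mm from the sticker centre, upright within the picture's resolution. I'll apply a small correction and then hold still.

```bash

python3 -m creep '[[[-0.03,-0.05,0.04],[0,0,0],1],[[0,0,0],[0,0,0],1],[[0,0,0],[0,0,0],1],[[0,0,0],[0,0,0],1]]' 25
python3 d.py 0.471 -0.259 0.172
python3 -m creep '[[[0,0,0],[0,0,0],1],[[0,0,0],[0,0,0],1],[[0,0,0],[0,0,0],1],[[0,0,0],[0,0,0],1],[[0,0,0],[0,0,0],1],[[0,0,0],[0,0,0],1],[[0,0,0],[0,0,0],1],[[0,0,0],[0,0,0],1]]' 25
python3 -m creep '[[[0,0,0],[0,0,0],1],[[0,0,0],[0,0,0],1],[[0,0,0],[0,0,0],1],[[0,0,0],[0,0,0],1],[[0,0,0],[0,0,0],1],[[0,0,0],[0,0,0],1],[[0,0,0],[0,0,0],1],[[0,0,0],[0,0,0],1]]' 25
python3 -m creep '[[[0,0,0],[0,0,0],1],[[0,0,0],[0,0,0],1],[[0,0,0],[0,0,0],1],[[0,0,0],[0,0,0],1],[[0,0,0],[0,0,0],1],[[0,0,0],[0,0,0],1],[[0,0,0],[0,0,0],1],[[0,0,0],[0,0,0],1]]' 25
python3 -m creep '[[[0,0,0],[0,0,0],1],[[0,0,0],[0,0,0],1],[[0,0,0],[0,0,0],1],[[0,0,0],[0,0,0],1],[[0,0,0],[0,0,0],1],[[0,0,0],[0,0,0],1],[[0,0,0],[0,0,0],1],[[0,0,0],[0,0,0],1]]' 25
python3 d.py 0.471 -0.259 0.172
```

```text
time_s: 9.32
tool_pos: [0.4716, -0.2598, 0.1733]
tcp_rot: [0.994, 0.11, 0.002, 0.002]
contact_force: [0.8, -0.0, -0.8]
grip_width: 0.385
t 9.3167 tcp [ 0.4716 -0.2598  0.1733] units [-0.009 -0.022  0.032] tilt(deg/5) to down [ 0.054 -0.043 -0.   ] q [-0.711  0.476  1.705  0.     0.954  0.639] F [ 0.83 -0.04 -0.8 ] w 0.385
time_s: 9.98
tool_pos: [0.4715, -0.2598, 0.1731]
tcp_rot: [0.994, 0.11, 0.002, 0.002]
contact_force: [0.3, 0.4, -1.2]
grip_width: 0.385
time_s: 10.65
tool_pos: [0.4715, -0.2598, 0.1731]
tcp_rot: [0.994, 0.11, 0.002, 0.002]
contact_force: [-0.5, 0.4, -1.5]
grip_width: 0.381
time_s: 11.32
tool_pos: [0.4715, -0.2598, 0.1731]
tcp_rot: [0.994, 0.11, 0.002, 0.002]
contact_force: [0.7, 0.3, -1.6]
grip_width: 0.384
time_s: 11.98
tool_pos: [0.4715, -0.2598, 0.1731]
tcp_rot: [0.994, 0.11, 0.002, 0.002]
contact_force: [-0.1, -0.8, -2.3]
grip_width: 0.386
t 11.9833 tcp [ 0.4715 -0.2598  0.1731] units [-0.009 -0.022  0.028] tilt(deg/5) to down [ 0.051 -0.041  0.   ] q [-0.711  0.476  1.705  0.     0.954  0.639] F [-0.13 -0.78 -2.34] w 0.386
```

```bash
python3 - <<'E'
from station import bot
from h import *
import pickle
o={n:bot.capture(n) for n in("scene","side")};pickle.dump(o,open("c7.pkl","wb"))
for n,(x0,x1,y0,y1) in(("scene",(209,217,138,158)),("side",(251,259,305,335))):
    c=o[n];K=np.array([[c["fx"],0,c["cx"]],[0,c["fy"],c["cy"]],[0,0,1]])
    a=np.linspace(0,2*np.pi,200)
    for z in(.06,.07,.077,.085,.092):
        P=np.c_[.4712+.03*np.cos(a),-.2594+.03*np.sin(a),0*a+z]
        u=cv2.projectPoints(P,np.array(c["rvec"],float),np.array(c["tvec"],float),K,None)[0].reshape(-1,2);print(n,z,"bottom row",u[:,1].max().round(1),"cols",u[:,0].min().round(1),u[:,0].max().round(1))
    L=cv2.cvtColor(c["frame"],cv2.COLOR_RGB2LAB)[y0:y1,x0:x1].astype(int).mean(1);print([(y0+i,r.round().tolist()) for i,r in enumerate(L)])
E
```

```text
scene 0.06 bottom row 156.7 cols 203.1 227.2
scene 0.07 bottom row 153.1 cols 202.7 226.9
scene 0.077 bottom row 150.5 cols 202.4 226.6
scene 0.085 bottom row 147.5 cols 202.0 226.4
scene 0.092 bottom row 144.9 cols 201.7 226.1
[(138, [96.0, 133.0, 158.0]), (139, [92.0, 133.0, 157.0]), (140, [94.0, 133.0, 158.0]), (141, [99.0, 133.0, 158.0]), (142, [100.0, 133.0, 159.0]), (143, [98.0, 133.0, 158.0]), (144, [97.0, 133.0, 158.0]), (145, [96.0, 133.0, 158.0]), (146, [96.0, 133.0, 158.0]), (147, [94.0, 133.0, 158.0]), (148, [93.0, 133.0, 157.0]), (149, [93.0, 133.0, 156.0]), (150, [138.0, 129.0, 148.0]), (151, [138.0, 127.0, 137.0]), (152, [127.0, 127.0, 136.0]), (153, [127.0, 127.0, 136.0]), (154, [128.0, 127.0, 136.0]), (155, [127.0, 127.0, 136.0]), (156, [125.0, 127.0, 136.0]), (157, [116.0, 129.0, 139.0])]
side 0.06 bottom row 327.5 cols 236.9 273.9
side 0.07 bottom row 323.4 cols 236.6 273.9
side 0.077 bottom row 320.5 cols 236.4 274.0
side 0.085 bottom row 317.1 cols 236.2 274.0
side 0.092 bottom row 314.2 cols 235.9 274.1
[(305, [85.0, 134.0, 162.0]), (306, [85.0, 134.0, 162.0]), (307, [84.0, 134.0, 163.0]), (308, [85.0, 134.0, 162.0]), (309, [84.0, 134.0, 163.0]), (310, [85.0, 134.0, 162.0]), (311, [86.0, 134.0, 162.0]), (312, [84.0, 134.0, 162.0]), (313, [84.0, 134.0, 162.0]), (314, [86.0, 134.0, 162.0]), (315, [85.0, 133.0, 162.0]), (316, [83.0, 134.0, 162.0]), (317, [83.0, 134.0, 161.0]), (318, [83.0, 134.0, 161.0]), (319, [82.0, 133.0, 161.0]), (320, [80.0, 134.0, 160.0]), (321, [80.0, 134.0, 159.0]), (322, [74.0, 132.0, 152.0]), (323, [71.0, 129.0, 139.0]), (324, [82.0, 129.0, 134.0]), (325, [91.0, 128.0, 134.0]), (326, [92.0, 129.0, 134.0]), (327, [93.0, 129.0, 135.0]), (328, [87.0, 132.0, 140.0]), (329, [75.0, 140.0, 151.0]), (330, [72.0, 145.0, 164.0]), (331, [75.0, 147.0, 168.0]), (332, [71.0, 148.0, 166.0]), (333, [70.0, 148.0, 165.0]), (334, [68.0, 148.0, 165.0])]
```

Both views put the nose's underside about 4 cm above the sticker, and it stayed still for over 2.6 s. Returning to the dock now.

```bash

python3 -m creep '[[[0,0,-0.2],[0,0,0],1],[[0,0,-0.5],[0,0,0],1],[[0,0,-0.6],[0,0,0],1],[[0,0,-0.5],[0,0,0],1],[[0,0,-0.3],[0,0,0],1],[[0.05,-0.2,0],[0,0,0],1],[[0.1,-0.5,0],[0,0,0],1],[[0.2,-0.8,0],[0,0,0],1]]' 25
python3 -m creep '[[[0.2,-0.8,0],[0,0,0],1],[[0.2,-0.8,0],[0,0,0],1],[[0.2,-0.8,0],[0,0,0],1],[[0.2,-0.8,0],[0,0,0],1],[[0.2,-0.8,0],[0,0,0],1],[[0.2,-0.8,0],[0,0,0],1],[[0.2,-0.8,0],[0,0,0],1],[[0.2,-0.8,0],[0,0,0],1]]' 25
python3 -m creep '[[[0.2,-0.8,0],[0,0,0],1],[[0.2,-0.8,0],[0,0,0],1],[[0.2,-0.6,0],[0,0,0],1],[[0.1,-0.3,0],[0,0,0],1],[[0,0,0],[0,0,0],1],[[0,0,0],[0,0,0],1]]' 25
python3 d.py 0.4775 0.209 0.106
```

```text
time_s: 12.75
tool_pos: [0.4718, -0.199, 0.2568]
tcp_rot: [0.994, 0.108, 0.002, 0.003]
contact_force: [0.9, 0.2, -1.8]
grip_width: 0.382
time_s: 13.42
tool_pos: [0.4767, 0.0681, 0.2554]
tcp_rot: [0.994, 0.11, 0.001, 0.002]
contact_force: [0.6, -0.7, -1.5]
grip_width: 0.384
time_s: 13.92
tool_pos: [0.4827, 0.1699, 0.2551]
tcp_rot: [0.994, 0.111, 0.001, 0.002]
contact_force: [0.3, 0.4, -1.9]
grip_width: 0.388
t 13.9167 tcp [0.4827 0.1699 0.2551] units [ 0.083 -1.002  3.722] tilt(deg/5) to down [ 0.058 -0.021  0.   ] q [ 0.123  0.334  1.674 -0.005  1.131  1.473] F [ 0.28  0.42 -1.95] w 0.388
```

```bash

python3 -m creep '[[[0.03,-0.3,0],[0.05,-0.02,0],1],[[0.03,-0.4,0],[0,0,0],1],[[0.03,-0.25,0],[0,0,0],1],[[0,-0.05,0.2],[0,0,0],1],[[0,0,0.5],[0,0,0],1],[[0,0,0.6],[0,0,0],1],[[0,0,0.5],[0,0,0],1],[[0,0,0.3],[0,0,0],1]]' 25
python3 -m creep '[[[0,0,0.1],[0,0,0],1],[[0,0,0],[0,0,0],1],[[0,0,0],[0,0,0],1]]' 25
python3 d.py 0.4775 0.209 0.106
python3 - <<'E'
from station import bot
from h import *
import pickle
o={}
for n in("scene","side"):
    c=bot.capture(n);o[n]=c
a=[cv2.resize(o["scene"]["frame"][110:270,320:460],(394,450)),cv2.resize(o["side"]["frame"][90:220,180:294],(394,450))]
cv2.imwrite("pics/z8.png",np.hstack(a)[:,:,::-1])
E
```

```text
time_s: 14.58
tool_pos: [0.4768, 0.2085, 0.169]
tcp_rot: [0.994, 0.11, -0.001, 0.0]
contact_force: [-0.7, -0.8, -1.6]
grip_width: 0.386
time_s: 14.83
tool_pos: [0.4788, 0.2092, 0.1677]
tcp_rot: [0.994, 0.11, 0.001, -0.0]
contact_force: [1.1, 0.3, -2.2]
grip_width: 0.386
t 14.8333 tcp [0.4788 0.2092 0.1677] units [-0.036 -0.003  1.543] tilt(deg/5) to down [ 0.002 -0.024 -0.   ] q [ 0.198  0.467  1.746 -0.     0.926  1.548] F [ 1.14  0.27 -2.21] w 0.386
```

View pics/z8.png

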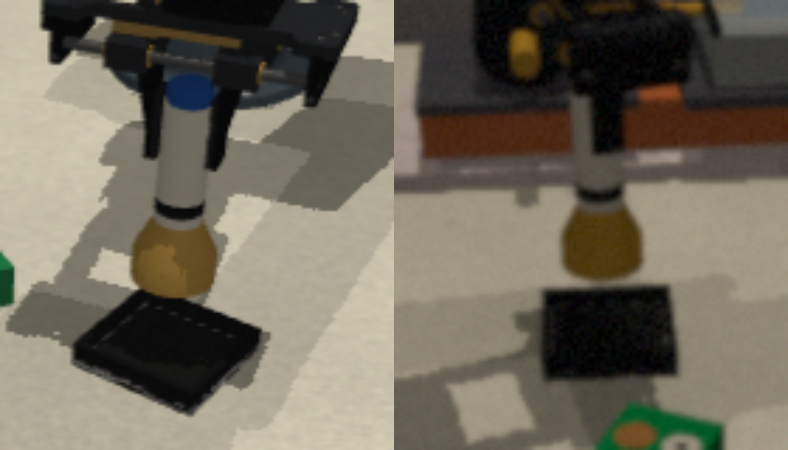

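The reader hangs upright above the middle of the empty dock in both views. Lowering gently.

```bash

python3 -m creep '[[[-0.03,0,0.1],[0,0,0],1],[[0,0,0.25],[0,0,0],1],[[0,0,0.3],[0,0,0],1],[[0,0,0.3],[0,0,0],1],[[0,0,0.25],[0,0,0],1],[[0,0,0.12],[0,0,0],1],[[0,0,0.05],[0,0,0],1],[[0,0,0],[0,0,0],1]]' 25
python3 -m creep '[[[0,0,0.05],[0,0,0],1],[[0,0,0],[0,0,0],1],[[0,0,0],[0,0,0],1]]' 25
python3 d.py 0.4775 0.209 0.1044
```

```text
time_s: 15.6
tool_pos: [0.4771, 0.2092, 0.1123]
tcp_rot: [0.994, 0.11, 0.0, -0.0]
contact_force: [-0.4, -0.0, -1.3]
grip_width: 0.385
time_s: 15.85
tool_pos: [0.4776, 0.2093, 0.1112]
tcp_rot: [0.994, 0.11, 0.001, -0.0]
contact_force: [0.3, 0.2, -2.1]
grip_width: 0.39
t 15.85 tcp [0.4776 0.2093 0.1112] units [-0.004  0.008  0.169] tilt(deg/5) to down [ 0.   -0.03 -0.  ] q [0.199 0.557 1.795 0.    0.787 1.548] F [ 0.29  0.23 -2.07] w 0.39
```

```bash

python3 -m creep '[[[0,0,0.03],[0,0,0],1],[[0,0,0.03],[0,0,0],1],[[0,0,0.03],[0,0,0],1],[[0,0,0.02],[0,0,0],1],[[0,0,0],[0,0,0],1],[[0,0,0],[0,0,0],1]]' 25
python3 d.py 0.4775 0.209 0.1044
python3 -m creep '[[[0,0,0.02],[0,0,0],1],[[0,0,0.02],[0,0,0],1],[[0,0,0],[0,0,0],1],[[0,0,0],[0,0,0],1]]' 25
python3 d.py 0.4775 0.209 0.1044
```

```text
time_s: 16.35
tool_pos: [0.4773, 0.2092, 0.1063]
tcp_rot: [0.994, 0.11, 0.001, -0.0]
contact_force: [-0.1, -0.0, -1.7]
grip_width: 0.387
t 16.35 tcp [0.4773 0.2092 0.1063] units [0.005 0.007 0.048] tilt(deg/5) to down [ 0.    -0.018  0.   ] q [0.198 0.565 1.798 0.    0.777 1.549] F [-0.09 -0.   -1.72] w 0.387
time_s: 16.68
tool_pos: [0.4772, 0.2092, 0.1047]
tcp_rot: [0.994, 0.11, 0.001, -0.0]
contact_force: [0.3, 0.2, -2.5]
grip_width: 0.383
t 16.6833 tcp [0.4772 0.2092 0.1047] units [0.005 0.007 0.009] tilt(deg/5) to down [ 0.    -0.018  0.   ] q [0.199 0.568 1.799 0.    0.773 1.548] F [ 0.26  0.19 -2.53] w 0.383
```

```bash

python3 -m creep '[[[0,0,0.02],[0,0,0],1],[[0,0,0],[0,0,0],1],[[0,0,0],[0,0,0],1]]' 25
python3 -m creep '[[[0,0,0.02],[0,0,0],1],[[0,0,0],[0,0,0],1],[[0,0,0],[0,0,0],1]]' 25
python3 d.py 0.4775 0.209 0.1044
```

```text
time_s: 16.93
tool_pos: [0.4774, 0.2093, 0.1044]
tcp_rot: [0.994, 0.11, 0.001, -0.0]
contact_force: [-0.9, -0.5, 3.7]
grip_width: 0.383
time_s: 17.18
tool_pos: [0.4776, 0.2092, 0.1044]
tcp_rot: [0.994, 0.11, 0.001, -0.0]
contact_force: [-1.7, -1.5, 8.1]
grip_width: 0.387
t 17.1833 tcp [0.4776 0.2092 0.1044] units [-0.003  0.005 -0.001] tilt(deg/5) to down [ 0.002 -0.03  -0.   ] q [ 0.198  0.568  1.799 -0.     0.771  1.548] F [-1.74 -1.49  8.09] w 0.387
```

Contact (+8 N). Releasing slowly after taking off the preload.

```bash

python3 -m creep '[[[0,0,-0.02],[0,0,0],1],[[0,0,0],[0,0,0],0.9],[[0,0,0],[0,0,0],0.6],[[0,0,0],[0,0,0],0.55],[[0,0,0],[0,0,0],0.5],[[0,0,0],[0,0,0],0.4],[[0,0,0],[0,0,0],0.2],[[0,0,0],[0,0,0],0]]' 10
python3 -m creep '[[[0,0,0],[0,0,0],0],[[0,0,0],[0,0,0],0],[[0,0,0],[0,0,0],0],[[0,0,0],[0,0,0],0],[[0,0,0],[0,0,0],0],[[0,0,0],[0,0,0],0],[[0,0,0],[0,0,0],0],[[0,0,0],[0,0,0],0]]'
python3 - <<'E'
from station import bot
from h import *
o={n:bot.capture(n) for n in("scene","side")}
a=[cv2.resize(o["scene"]["frame"][110:270,320:460],(394,450)),cv2.resize(o["side"]["frame"][90:220,180:294],(394,450))]
cv2.imwrite("pics/z9.png",np.hstack(a)[:,:,::-1])
E
python3 d.py 0.4775 0.209 0.24
```

```text
time_s: 17.85
tool_pos: [0.4773, 0.2093, 0.1039]
tcp_rot: [0.994, 0.11, 0.001, -0.0]
contact_force: [0.1, -0.2, -0.6]
grip_width: 0.643
time_s: 18.52
tool_pos: [0.4773, 0.2093, 0.104]
tcp_rot: [0.994, 0.11, 0.001, -0.0]
contact_force: [0.1, -0.6, 0.9]
grip_width: 1.002
t 18.6167 tcp [0.4773 0.2093 0.104 ] units [ 0.009  0.007 -3.4  ] tilt(deg/5) to down [-0.   -0.02 -0.  ] q [0.199 0.569 1.8   0.    0.771 1.548] F [-0.25  0.48  0.2 ] w 1.0
```

View pics/z9.png

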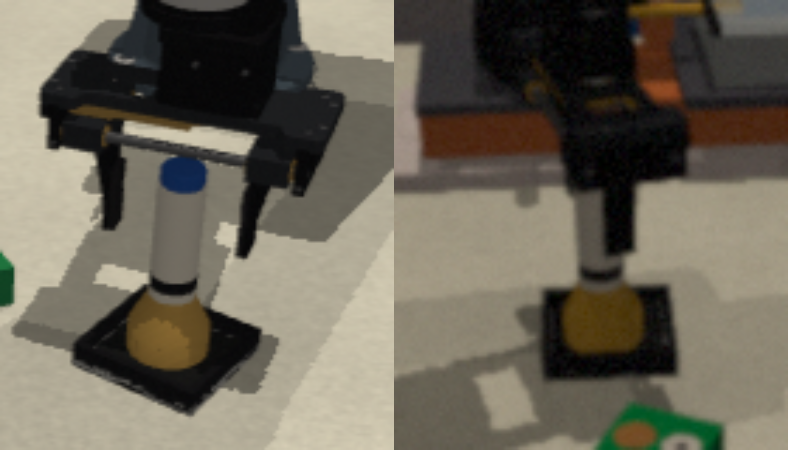

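The reader stands upright in the dock and the fingers are clear of it. Withdrawing straight up.

```bash

python3 -m creep '[[[0,0,-0.1],[0,0,0],0],[[0,0,-0.3],[0,0,0],0],[[0,0,-0.5],[0,0,0],0],[[0,0,-0.6],[0,0,0],0],[[0,0,-0.6],[0,0,0],0],[[0,0,-0.6],[0,0,0],0],[[0,0,-0.6],[0,0,0],0],[[0,0,-0.3],[0,0,0],0]]'
python3 -m creep '[[[-0.5,0,-0.2],[0,0,0],0],[[-0.8,0,0],[0,0,0],0],[[-0.5,0,0],[0,0,0],0],[[0,0,0],[0,0,0],0],[[0,0,0],[0,0,0],0],[[0,0,0],[0,0,0],0]]'
python3 - <<'E'
from station import bot
from h import *
import pickle
C=pickle.load(open("c0.pkl","rb"))
o={n:bot.capture(n) for n in("scene","side","wrist")}
cv2.imwrite("pics/z10.png",np.hstack([cv2.resize(o[n]["frame"],(400,300)) for n in("scene","wrist")])[:,:,::-1])
for n,bs in(("scene",((195,145,250,190),(280,185,330,225))),("side",((225,290,290,350),(232,203,280,242)))):
    for nm,(x0,y0,x1,y1),(lo,hi) in zip(("amber","green"),bs,((0,15),(50,85))):
        for c in(C[n],o[n]):
            h=cv2.cvtColor(c["frame"],cv2.COLOR_RGB2HSV)[y0:y1,x0:x1];m=(h[...,0]>=lo)&(h[...,0]<=hi)&(h[...,1]>150)
            v,u=np.where(m);print(n,nm,len(u),(u.mean()+x0).round(2),(v.mean()+y0).round(2),u.min()+x0,u.max()+x0,v.min()+y0,v.max()+y0)
c=o["wrist"];h=cv2.cvtColor(c["frame"],cv2.COLOR_RGB2HSV);m=((h[...,0]>100)&(h[...,0]<130)&(h[...,1]>120)).astype(np.uint8);m[250:]=0
e=cv2.fitEllipse(max(cv2.findContours(m,0,1)[0],key=cv2.contourArea));print("cap",onz(c,*e[0],.16))
print(bot.get_state()["time_s"],bot.get_state()["tool_pos"])
E
```

```text
time_s: 19.28
tool_pos: [0.4783, 0.2095, 0.2513]
tcp_rot: [0.994, 0.11, 0.003, -0.0]
contact_force: [-0.1, -0.0, -0.4]
grip_width: 0.998
time_s: 19.78
tool_pos: [0.4079, 0.1936, 0.2565]
tcp_rot: [0.994, 0.11, 0.002, -0.0]
contact_force: [0.8, 0.2, 0.7]
grip_width: 1.0
scene amber 705 221.68 169.27 202 240 154 183
scene amber 703 221.7 169.29 203 240 154 183
scene green 820 304.14 208.33 285 324 191 224
scene green 820 304.13 208.35 285 324 191 224
side amber 1543 255.7 321.52 235 276 299 343
side amber 1549 255.66 321.59 235 276 299 343
side green 703 254.95 225.33 237 273 208 240
side green 707 254.91 225.18 237 273 207 240
cap [0.4756355  0.20793871 0.16      ]
19.9333 [0.40803023 0.19355901 0.25597703]
```

View pics/z10.png

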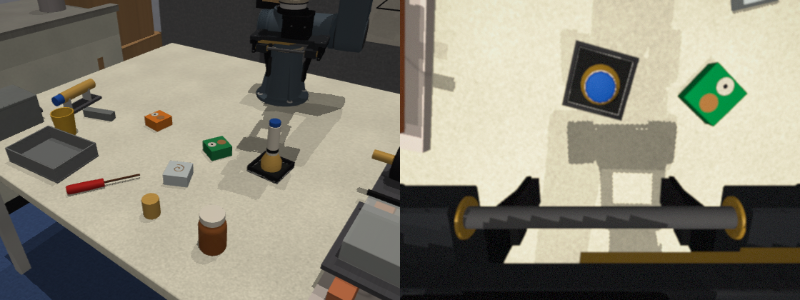

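The thermometer stands upright in the dock, at (272,150) in the left half and (600,87) in the right, well inside the rim. Both blocks are unmoved.

```bash
python3 -c "
from station import bot
print(bot.hand_in())"
```

```text
the job is handed in; nothing more can be done
None
```

The amber block's sticker was read and the thermometer is back in its dock, standing upright and released. The job was handed in at about 20 s of the 54 s allowed; no verdict came back.

- **Reading:** The nose pointed straight down to within about 0.4°. It was about 4 cm above the amber sticker, by the arm's position and by both camera views, and within about 1 mm of its centre by the arm's position. It held still for more than 2.6 s. The thermometer was carried more than 10 cm above the green block's height, so that one was not read.
- **Return:** It touched the dock floor with about 8 N at the wrist, and I eased that off before letting go. The last wrist-camera check put the cap at (0.4756, 0.2079), within about 1 mm of where it started and about 3 mm from the dock centre.
- **Blocks:** Both blocks appear in the same place in the before and after pictures, to within about 0.2 pixel.
- **Disagreements:**
  - The cap's height measured 154–157 mm, against 160 mm expected from the description.
  - A first rough estimate of the nose position from its brass colour was about 9 mm off in y (3 mm mismatch between the two views). I set it aside and used the nose's edges in both views instead.

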